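# Clamp a glued foam slice to its block in the jig and keep the trigger squeezed

## Task

A glued foam slice and its foam block stand loose in the wooden glue-up jig. First press the jig's hinged metal hold-down strap down until its spring catch snaps over it and keeps it shut, so that the foam cannot ride up; then pump the clamp's trigger (squeeze it towards the fixed grip, let it spring back, squeeze again) until the sprung pressure plate pushes the block and the slice together hard against the end stop with its springs about half compressed, never bottomed out, which would crush the foam. The clamp only keeps its pressure while the trigger is held, so finish while still holding the trigger squeezed; drive the bar by the trigger alone (do not push the bar or the plate by hand), and leave the glue bottle standing.

Things in the scene. Friction and masses are not known exactly. Their poses are not given: they have to be found in the camera images.
- jig: wooden glue-up jig; base 275 x 124 mm. Origin on the table; x along the jig, from clamp head (-x) to end stop (+x), the way the clamp pushes; y left, z up. Channel 76 mm wide between two fences (x = 20 to 128, 48 mm high); end-stop face at x = 128. Clamp head: steel cheeks at x = -116 to -60 mm, 26 mm wide, top z = 85 mm; over it the fixed grip and the trigger
- hold_down (a joint): angle of the aluminium hold-down strap (36 mm wide, across the channel, hinged on the +y side, hinge along jig x): 0 = shut and level, grows as it swings up, to 1.3. Friction keeps it where it is left. At the -y end a spring ball snaps over the strap's end: it resists from about 0.11, is passed at about 0.04, then holds it at 0. Passing takes about 5 N on the pad
- hold_down_pad (a point): middle of the top of the black rubber thumb pad (24 x 22 mm) near the strap's free end, where to press; 92 mm from the hinge axis, 7.5 mm above the strap's hinge plane. Shut, it is at jig x = 104, y = -38, z = 71.5 mm. The catch post beside it (y = -68 to -79, spring ball out to y = -59) is 76 mm high
- hold_down_hinge (a point): middle of the strap's hinge axis, at jig x = 104, y = 54, z = 64 mm
- trigger: black lever of the clamp, 10 mm thick along x, 16 mm wide, up to 68 mm above its pivot. Origin on the pivot (jig x = -85, y = 0, z = 78 mm); let go, its axes equal the jig's (the lever leans 0.225 rad to +x); squeezed, its upper end turns back towards -x, the grip, by up to 0.45 rad. A spring returns it (2 to 4 N at trigger_grip)
- trigger_grip (a point): middle of the trigger's lever 50 mm above the pivot (moves with it): let go at jig x = -74, z = 127 mm; a rounded swell there stands 9 mm ahead of it; fully squeezed 22 mm further back. Its foot, 28 mm under the pivot, carries a pawl that pushes the toothed bar on, 12.5 mm a full squeeze less up to 5 mm (a tooth) of idle travel; on the return it slips back over the teeth
- handle_grip (a point): middle of the fixed black grip behind the trigger (16 mm thick along x, 18 mm wide), at jig x = -109, y = 0, z = 127 mm; back face x = -117, top z = 153 mm. Grip and trigger together measure 52 mm along x let go, 30 mm fully squeezed
- push_bar: toothed steel bar with a jaw plate (60 x 36 x 8 mm) at its front; slides along jig x, 36 mm over the table, held only by 2.5 N of friction, so let go it loses pressure. Origin on the bar's axis, 22 mm ahead of the jaw plate. Not to be pushed by the robot
- pressure_plate: grey plate 64 x 38 x 6 mm ahead of the jaw plate, on two sprung pins. Origin mid front face: unloaded at x = -4 mm of push_bar's frame, pressed it goes back by up to 12 mm (x = -16 mm, bottomed). 1.8 N per mm: half way, 6 mm, is 11 N and needs a squeeze of about 10 N on the trigger at trigger_grip
- foam_block: white polystyrene block, 67 mm along the jig, 72 mm across, 48 mm high, loose in the channel on the 12 mm base. Origin: middle of its face towards the clamp; its z axis points along jig x. Pressed home its origin is at jig x = 52 mm
- foam_slice: white polystyrene slice 9 mm thick, 71 mm across, 47 mm high, on edge by the end stop. Origin: middle of its face towards the clamp; its z axis points along jig x. Home against the stop its origin is at jig x = 119 mm
- glue_bottle: standing white glue bottle with a red nozzle, diameter 42 mm, 130 mm high; origin under its middle

How it is judged (in metres and radians):
On the way, in this order (a step that is already met when the one before it is completed fails the run):
1. the hold-down strap is pressed shut past its catch (value of joint hold_down below 0.03 rad), for 0.2 s.
2. the pressure plate, driven by the trigger, presses on the foam block (contact force between pressure_plate and foam_block above 4.5 N and contact force between the fingers and trigger above 1.5 N), for 0.1 s.
At the end, for the whole second after the job is handed in: The hold-down is shut (below 0.03 rad), the robot's fingers still press the trigger (over 1.5 N), the pressure plate bears on the foam block with 4.5 to 20 N (springs 2.5 to 11 mm in), block against slice within 2.5 mm and slice against the end stop within 1.5 mm, and the glue bottle stands (all of step 2 and value of joint hold_down below 0.03 rad and contact force between pressure_plate and foam_block below 20 N and z of foam_block in the frame of foam_slice above -0.0695 m and x of foam_slice in the frame of jig above 0.1175 m and angle between glue_bottle's own z axis and vertical below 0.2 rad); the arm keeps its last pose, push and grip.
It fails at once if the foam is crushed: more than 28 N from the pressure plate (contact force between pressure_plate and foam_block above 28 N).
It fails at once if the robot pushes the bar, its jaw or the pressure plate itself (contact force between any of the fingers, the arm and push_bar above 2 N).
It fails at once if the glue bottle is knocked over (angle between glue_bottle's own z axis and vertical above 0.6 rad).
It also fails if it takes over 61 s, if anything falls off the work surface, if the arm or the gripper's body presses on something with over 40 N, if the wrist force passes 120 N, or if a joint passes its speed limit or range.

## Robot

A 6-joint arm with a two-finger parallel gripper is mounted at the origin on a cart in front of the work surface, level with it; the furniture and walls round the work are solid. World frame = base frame: x ahead of the robot, y to its left, z up, the work surface at z = 0. Lengths are in mm, angles in degrees, forces in N, time in s.
With the tool pointing down it reaches from about 350 to 850 mm from the base axis. Payload 8.1 kg.
Tool frame: the origin (TCP) lies midway between the tips of the shut fingers; the grasp point (between the pads) lies 19 mm behind it; z points along the fingers, y is the line along which they close (so a half turn about z gives the same grasp; the last joint's range is limited). The gripper opens to 85 mm and grips with 20 to 120 N. Pads are 22 mm wide; open, the fingers measure 114 mm over their backs; the gripper's body (76 mm by 85 mm) begins 54 mm behind the grasp point. The pads swing forward as they close: fully open they stand 13 mm farther back than shut.
Start: joints at [61.398, 7.471, 85.268, -0, 87.261, -4.893], TCP at [241.235, 549.373, 231.292] pointing down, gripper open.
Joint ranges: [-169.43, 169.43], [-51.17, 129.36], [1.28, 143.12], [-76.62, 256.62], [0, 156.53], [-152.29, 152.29]. Speed limits (degrees/s): [136.94, 136.94, 159.86, 180, 180, 180].

## Interface

Orientations are given as [roll, pitch, yaw] about the fixed x, y, z axes, in that order (R = Rz(yaw) Ry(pitch) Rx(roll)).
In Python, from bench import r gives the robot as it stands.
- The arm moves only by the shell command python3 steer.py 'ROWS' [FORCE]. ROWS is a JSON list of rows, 1 to 8 of them, each written [[rx, ry, rz], [dx, dy, dz], opening]: a rotation vector rx, ry, rz in degrees, then dx, dy, dz in cm, then the finger opening in mm; each row is the pose to reach, as a shift and turn from the pose commanded when the command began, along the tool's axes at that moment; what a row does not reach only later rows make up. A row lasts 1/8 s, in which the tool goes at most 62.5 mm and 10.7 degrees, less where a joint would pass 70% of its speed; a pose out of reach is approached as far as the arm can. The fingers move at their own pace and stop on an object; FORCE is the grip in N (left out, the last holds). Time passes only in rows, so rows that do not move let the fingers close. It prints the time, the measured TCP pose, the force, the opening and the grip force at its end. Input that does not fit is refused with a message, and nothing moves.
- r.sense(): the state, without advancing time (a new reading comes with each control period).
- r.snapshot(name): name is "scene" or "top" or "wrist"; returns a dict with "pixels" (480x640x3 uint8, blue, green, red), "fx", "fy", "cx", "cy" (pixels), "pose" (4x4, takes a point from camera to world coordinates). Camera axes: x right, y up, looking along -z (the intrinsics and any distortion apply to the point x, -y, -z); pixel columns grow to the right and rows downward; lengths in mm; the calibration is good to about 2 mm. The wrist camera is an equidistant fisheye: a pixel r from the principal point sees the ray r / f radians off the axis. A picture is of the moment at which its call begins. There is no depth.
- r.hand_in(): hands the job in; it is judged then, once.
The state is a dict: "time": time; "joint_pos": joint angles; "qd": joint speeds; "joint_efforts": joint torques, N m; "tool_pos": TCP position; "tcp_rot": TCP orientation; "ft_force": force on the tool from outside, world axes, zero at the start; "wrist_torque": the same for the moment, N m; "finger_gap": finger opening in mm; "grip_force": force on a finger pad.
Only numpy, scipy, OpenCV 4.12 (cv2) and the standard library are available. Lean on these libraries where they do the work, as an engineer would, in place of code of your own. Each camera call takes 0.05 s, during which the arm holds its last target. There are 200 camera calls.

## Working session

There is one attempt and no reset: what is moved stays moved. The work goes in short steps, Python scripts to look and compute and a shell command to move; the robot and the scene stay as the last step left them, time stands still between calls to the robot, and variables do not carry over. Pictures are saved under pics/ and viewed, at most 10 in all, crops included, and the job is handed in when it is done.

```bash
ls; mkdir -p pics
python3 - <<'E'
from bench import r
import cv2,numpy as np
for n in ("scene","top"):
    s=r.snapshot(n); cv2.imwrite(f"pics/{n}0.png",s["pixels"]); print(n,s["fx"],s["fy"],s["cx"],s["cy"],np.round(s["pose"],3).tolist(),[k for k in s])
print(r.sense())
E
```

```text
bench.py
pics
steer.py
scene 588.8350924326245 588.8350924326245 322.4041250803095 243.21145353103483 [[-0.324, -0.829, 0.455, 913.455], [0.946, -0.291, 0.143, 368.66], [0.014, 0.477, 0.879, 900.779], [0.0, 0.0, 0.0, 1.0]] ['pixels', 'fx', 'fy', 'cx', 'cy', 'pose']
top 492.19636851898423 492.19636851898423 321.7068971501794 246.53608783553608 [[0.024, 0.992, -0.121, 384.098], [-0.999, 0.029, 0.034, 263.804], [0.037, 0.12, 0.992, 953.374], [0.0, 0.0, 0.0, 1.0]] ['pixels', 'fx', 'fy', 'cx', 'cy', 'pose']
{'time': 0.1, 'joint_pos': array([ 6.13983158e+01,  7.51078363e+00,  8.53239320e+01, -1.76912517e-04,
        8.72608996e+01, -4.88976426e+00]), 'qd': array([-0.01538404, -0.25196848,  0.00936083, -0.11636317, -0.00935152,
       -0.08234841]), 'joint_efforts': array([ 5.22422033e-04, -5.70948136e+01, -5.01945126e+01, -1.69192085e-04,
        8.00770096e-03,  1.12894227e-05]), 'tool_pos': array([240.99361139, 548.93268117, 230.34074563]), 'tcp_rot': array([-1.79904718e+02, -7.97408225e-03,  1.56288082e+02]), 'ft_force': array([ 0.37130393, -0.14601869,  0.55548833]), 'wrist_torque': array([ 0.00436675,  0.02803571, -0.00151633]), 'grip_force': 0.0, 'finger_gap': 85.23693263373171}
```

View pics/scene0.png

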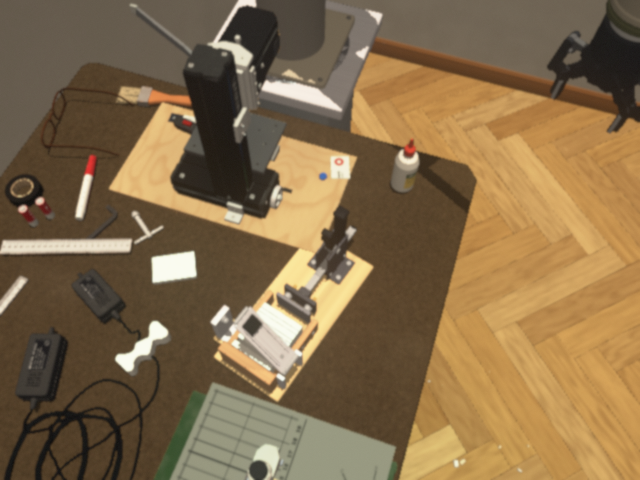

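View pics/top0.png

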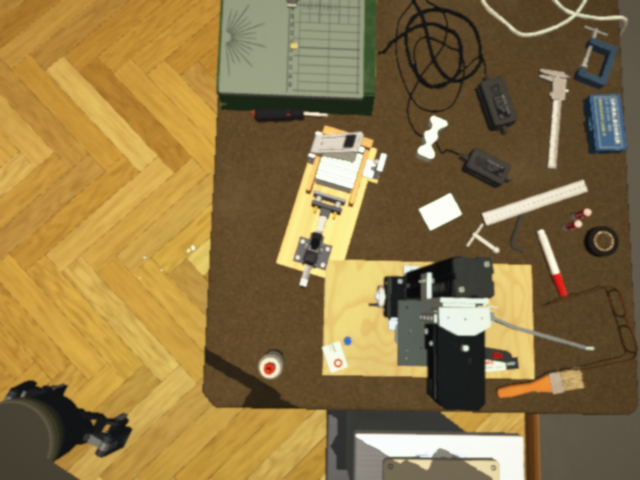

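The top view shows the jig at about (325,200), clamp head at (313,250), strap pad at (348,140) and bottle at (270,365). The scene view shows the jig at about (295,320). A tall black device stands at (450,330) in the top view.

Run:
```python
import cv2,numpy as np
t=cv2.imread("pics/top0.png")[115:295,265:395]; s=cv2.imread("pics/scene0.png")[195:405,200:385]
t=cv2.resize(t,None,fx=3,fy=3,interpolation=2); s=cv2.resize(s,None,fx=2.2,fy=2.57,interpolation=2)
o=np.zeros((540,800,3),np.uint8); o[:t.shape[0],:t.shape[1]]=t; o[:min(540,s.shape[0]),392:392+s.shape[1]]=s[:540]
cv2.imwrite("pics/crop0.png",o)
```

```text
(no output)
```

View pics/crop0.png

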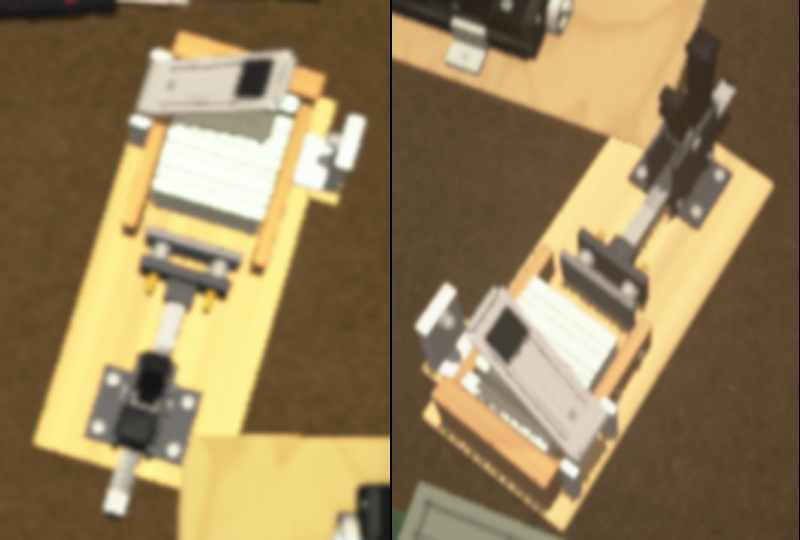

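```bash
cat > h.py <<'E'
import numpy as np,cv2
from scipy.spatial.transform import Rotation as R
def ray(s,u,v,fish=False):
    x,y=(u-s["cx"])/s["fx"],(v-s["cy"])/s["fy"]
    if fish:
        t=np.hypot(x,y); k=np.tan(t)/t if t>1e-9 else 1; x*=k;y*=k
    P=np.array(s["pose"]); d=P[:3,:3]@np.array([x,-y,-1.]); return P[:3,3],d/np.linalg.norm(d)
def onz(o,d,z): return o+d*(z-o[2])/d[2]
def tri(*rs):
    A=sum(np.eye(3)-np.outer(d,d) for o,d in rs); b=sum((np.eye(3)-np.outer(d,d))@o for o,d in rs)
    return np.linalg.solve(A,b)
E
python3 - <<'E'
from bench import r
from h import *
S=r.snapshot("scene");T=r.snapshot("top")
T_=lambda u,v:ray(T,265+u/3,115+v/3)
S_=lambda u,v:ray(S,200+(u-392)/2.2,195+v/2.57)
p=lambda n,x:print(n,np.round(x,1))
for n,a in dict(rearL=(772,185),frontL=(563,528),frontR=(425,415),rearR=(615,140)).items():p(n,onz(*S_(*a),12))
p("rearL top",onz(*T_(35,442),12)); p("rearL tri",tri(T_(35,442),S_(772,185)))
p("grip z153",onz(*T_(137,430),153));p("grip scene",onz(*S_(703,40),153));p("tri",tri(T_(137,430),S_(703,40)))
p("post",onz(*T_(350,140),76));p("post s",onz(*S_(437,308),76)); p("tri",tri(T_(350,140),S_(437,308)))
p("pad",tri(T_(255,79),S_(506,333)));
p("bottle",onz(*ray(T,270,365),130))
for u,v in [(460,258),(495,260),(455,410)]:p("dev z250",onz(*ray(T,u,v),250))
p("dev top",tri(ray(T,470,405),ray(S,195,50)));p("dev top",tri(ray(T,475,260),ray(S,265,15)))
E
```

```text
rearL [467.9 318.7  12. ]
frontL [728.8 247.8  12. ]
frontR [697.3 131.7  12. ]
rearR [476.4 194.1  12. ]
rearL top [466.1 316.8  12. ]
rearL tri [466.3 317.8   8.3]
grip z153 [461.9 253.8 153. ]
grip scene [464.3 255.7 153. ]
tri [462.1 254.4 149.2]
post [652.  126.8  76. ]
post s [651.5 130.4  76. ]
tri [651.6 128.5  75.7]
pad [668.6 192.2 132.7]
bottle [287.5 315.1 130. ]
dev z250 [459.   38.3 250. ]
dev z250 [457.6 -13.1 250. ]
dev z250 [245.2  47.5 250. ]
dev top [249.  -36.8 172.8]
dev top [431.3 117.1 457. ]
```

Run:
```python
from bench import r
from h import *
S=r.snapshot("scene");T=r.snapshot("top")
for n,a,b in [("white",(465,318),(238,45)),("head",(475,262),(190,50)),("headR",(493,260),(190,50)),("headL",(430,268),(235,60)),("back",(455,405),(275,15)),("backL",(430,405),(278,15)),("backR",(485,405),(250,12))]:
    A,B=ray(T,*a),ray(S,*b);x=tri(A,B)
    print(n,np.round(x,0),[round(float(np.linalg.norm(np.cross(x-o,d)))) for o,d in (A,B)])
```

```text
white [373.  67. 336.] [6, 6]
head [443.  53. 379.] [8, 8]
headR [443.  43. 380.] [2, 2]
headL [435. 107. 374.] [7, 7]
back [259.  70. 296.] [9, 9]
backL [261.  90. 298.] [5, 5]
backR [259.  29. 290.] [9, 9]
```

The manual's scale: shifts go in cm. Converting my numbers, -392 mm is -39.2, -10 mm is -1.

```bash
python3 steer.py '[[[0,0,10.2],[-4,-1,0],0],[[0,0,20.4],[-9,-2.3,0],0],[[0,0,30.6],[-14,-3.6,0],0],[[0,0,40.8],[-19,-4.8,0],0],[[0,0,51],[-24,-6.1,0],0],[[0,0,61.2],[-29,-7.4,0],0],[[0,0,71.4],[-34,-8.7,0],0],[[0,0,81.5],[-39.2,-10,0],0]]' 20; python3 steer.py '[[[0,0,0],[0,0,0],0],[[0,0,0],[0,0,0],0]]'; python3 -c "
from bench import r
print(r.sense())"
```

```text
time: 1.3
tool_pos: [561.1, 299.1, 231.3]
tcp_rot: [180.0, -0.0, 74.5]
ft_force: [0.5, 0.4, -0.6]
finger_gap: -0.3
grip_force: 0.0
time: 1.55
tool_pos: [559.8, 300.1, 231.0]
tcp_rot: [-180.0, 0.0, 74.8]
ft_force: [-0.4, 1.2, 0.0]
finger_gap: -0.1
grip_force: 0.0
{'time': 1.55, 'joint_pos': array([2.35582554e+01, 1.29317662e+01, 7.91901557e+01, 2.51352467e-02,
       8.79171242e+01, 3.87484848e+01]), 'qd': array([ 1.60817102, -0.73733389,  0.41462845,  0.11988646,  0.06465013,
       -0.010968  ]), 'joint_efforts': array([-1.55899566e+00, -6.15358901e+01, -5.04651368e+01, -1.70115978e-01,
       -5.33929747e-02,  6.22005109e-02]), 'tool_pos': array([559.79900752, 300.11439671, 230.9907542 ]), 'tcp_rot': array([-1.79953826e+02,  4.84964072e-03,  7.48088504e+01]), 'ft_force': array([-0.42126899,  1.24844922,  0.02441214]), 'wrist_torque': array([ 0.04558321,  0.00011497, -0.05885842]), 'grip_force': 0.0, 'finger_gap': -0.10787012944016314}
```

Converted, 132 mm is 13.2, -69 mm is -6.9.

```bash
python3 steer.py '[[[0,-8,0],[-2,4.4,0],0],[[0,-16,0],[-4.5,8.8,0],0],[[0,-25,0],[-6.9,13.2,2.5],0],[[0,-25,0],[-6.9,13.2,4.5],0],[[0,-25,0],[-6.9,13.2,4.5],0]]'
python3 - <<'E'
from bench import r
from h import *
for n in ("scene","top"):
    s=r.snapshot(n); cv2.imwrite(f"pics/{n}1.png",s["pixels"])
a=cv2.imread("pics/scene1.png")[0:420,130:430]; b=cv2.imread("pics/top1.png")[60:480,240:540]
cv2.imwrite("pics/c1.png",cv2.resize(np.hstack([a,b]),(800,560)))
print(r.sense()["joint_pos"])
E
```

```text
time: 2.17
tool_pos: [667.1, 200.2, 183.0]
tcp_rot: [-179.7, 25.1, 75.0]
ft_force: [-0.1, -0.3, 1.1]
finger_gap: 0.2
grip_force: 0.0
[ 22.482143    39.84953796  52.12770491 -20.03567142 102.8490579
  35.70436249]
```

View pics/c1.png

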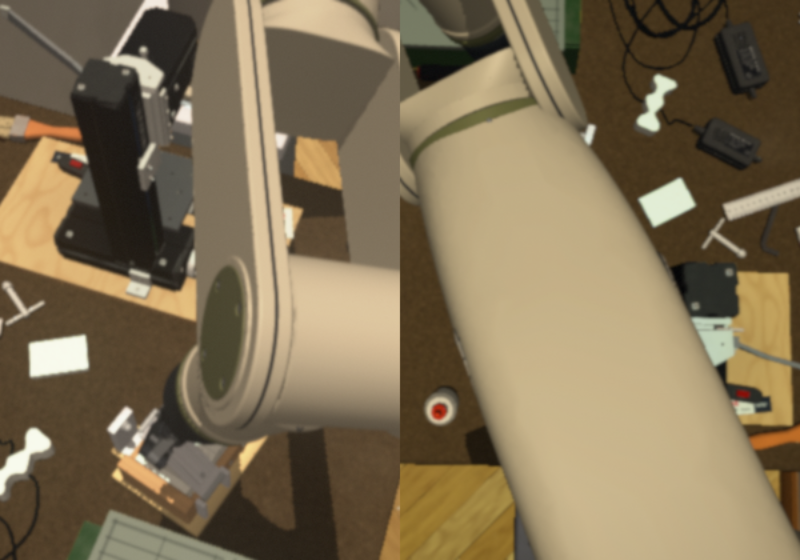

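The left picture shows the shut fingers above the pad at about (170,430), with the forearm clear of the black device. Next I swing the strap down along its arc.

```bash
python3 steer.py '[[[0,0,0],[0.6,0.2,1.6],0],[[0,0,0],[1,0.2,3.1],0],[[0,0,0],[1.2,0.2,4.5],0],[[0,0,0],[1.4,0.2,6],0],[[0,0,0],[1.2,0.2,7],0],[[0,0,0],[1.1,0.2,7.9],0],[[0,0,0],[1,0.2,8.8],0],[[0,0,0],[1,0.2,9.7],0]]'; python3 steer.py '[[[0,0,0],[0,0,0],0]]'
```

```text
time: 3.28
tool_pos: [662.9, 167.4, 94.0]
tcp_rot: [180.0, 25.0, 74.8]
ft_force: [0.8, -0.1, 0.8]
finger_gap: 0.2
grip_force: 0.1
time: 3.4
tool_pos: [662.2, 167.2, 93.2]
tcp_rot: [-179.9, 25.1, 74.8]
ft_force: [-0.3, -0.1, 0.1]
finger_gap: 0.1
grip_force: 0.0
```

Converted, 15 mm is 1.5, 8 mm is 0.8.

```bash
python3 steer.py '[[[0,0,0],[-0.3,-0.1,0.8],0],[[0,0,0],[-0.3,-0.1,1.5],0],[[0,0,0],[-0.3,-0.1,1.5],0]]'; python3 steer.py '[[[0,0,0],[0.1,0,0.2],0],[[0,0,0],[0.1,0,0.2],0]]';python3 steer.py '[[[0,0,0],[0.1,0,0.2],0],[[0,0,0],[0.1,0,0.2],0]]'
```

```text
time: 3.78
tool_pos: [659.5, 159.1, 81.7]
tcp_rot: [180.0, 25.0, 74.8]
ft_force: [0.1, 0.0, -0.5]
finger_gap: 0.2
grip_force: 0.0
time: 4.03
tool_pos: [659.6, 159.1, 80.9]
tcp_rot: [180.0, 25.0, 74.7]
ft_force: [-2.4, 0.5, 6.9]
finger_gap: 0.0
grip_force: 3.6
time: 4.28
tool_pos: [659.5, 158.9, 79.1]
tcp_rot: [180.0, 25.1, 74.7]
ft_force: [-3.9, -1.7, 8.8]
finger_gap: 0.2
grip_force: 4.1
```

```bash
for i in 1 2 3; do python3 steer.py '[[[0,0,0],[0.1,0,0.2],0],[[0,0,0],[0.1,0,0.2],0]]' | grep -E "pos|ft"; done
```

```text
tool_pos: [659.4, 159.2, 75.1]
ft_force: [-0.1, 0.1, -0.0]
tool_pos: [659.7, 159.2, 74.2]
ft_force: [-2.2, -1.8, 8.0]
tool_pos: [659.9, 159.2, 73.7]
ft_force: [-7.5, -1.5, 17.4]
```

Converted, -207 mm is -20.7, -140 mm is -14.

```bash
python3 steer.py '[[[0,0,0],[0,0,-4.5],0],[[0,0,0],[0,0,-9],0],[[0,0,0],[-1,0,-13.5],0],[[0,8,0],[-2,-5,-14],30],[[0,16,0],[-2,-10.5,-14],85],[[0,25,0],[-2,-16,-14],85],[[0,25,0],[-2,-20.7,-14],85],[[0,25,0],[-2,-20.7,-14],85]]'
python3 - <<'E'
from bench import r
from h import *
for n in ("scene","wrist"):
    s=r.snapshot(n); cv2.imwrite(f"pics/{n}2.png",s["pixels"])
    if n=="wrist": print(s["fx"],s["cx"],s["cy"],np.round(s["pose"],3).tolist())
a=cv2.imread("pics/scene2.png")[180:420,180:400]; b=cv2.imread("pics/wrist2.png")
cv2.imwrite("pics/c2.png",np.hstack([cv2.resize(a,(330,360),interpolation=2),cv2.resize(b,(470,360))]))
E
```

```text
time: 6.02
tool_pos: [466.7, 253.5, 205.0]
tcp_rot: [-179.9, 0.0, 74.9]
ft_force: [-0.3, -0.2, 0.9]
finger_gap: 84.7
grip_force: 0.0
371.64829954431775 315.7464343134695 239.66760694656705 [[0.965, 0.249, 0.079, 489.951], [-0.261, 0.919, 0.295, 328.142], [0.001, -0.305, 0.952, 347.554], [0.0, 0.0, 0.0, 1.0]]
```

View pics/c2.png

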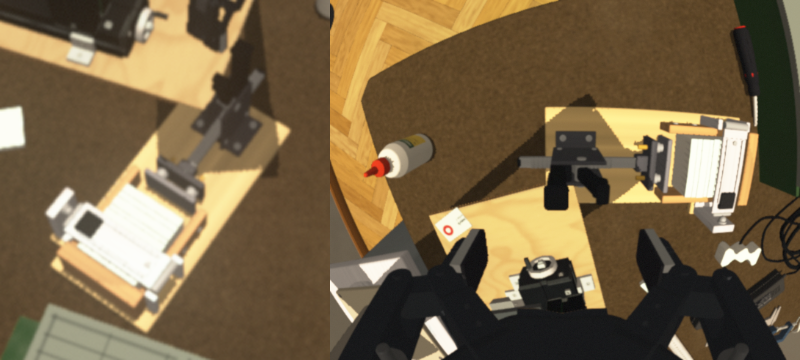

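Run:
```python
from bench import r
from h import *
s=r.snapshot("wrist"); cv2.imwrite("pics/w3.png",cv2.resize(s["pixels"][160:320,230:450],None,fx=3.5,fy=3.5,interpolation=2))
th=np.radians(-15.2);Rj=np.array([[np.cos(th),-np.sin(th)],[np.sin(th),np.cos(th)]])
for n,u,v,z in [("grip",309,271,153),("trig",364,260,144)]:
    p=onz(*ray(s,u,v,True),z); print(n,p.round(1),(Rj.T@(p[:2]-[568.7,226.2])).round(1))
```

```text
grip [466.7 250.7 153. ] [-104.9   -3.1]
trig [498.7 245.3 144. ] [-72.5   0.1]
```

View pics/w3.png

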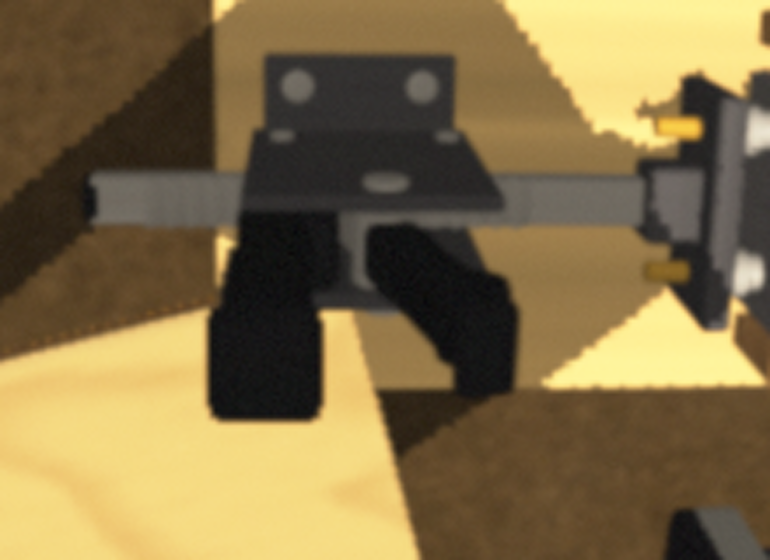

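Run:
```python
from bench import r
from h import *
s=r.snapshot("wrist")
th=np.radians(-15.2);Rj=np.array([[np.cos(th),-np.sin(th)],[np.sin(th),np.cos(th)]])
for n,u,v,z in [("grip",265,365,153),("gripback",208,365,153),("gripfront",322,365,153),("trigtop",487,368,144),("swellfront",516,330,127)]:
    p=onz(*ray(s,230+u/3.5,160+v/3.5,True),z); print(n,p.round(1),(Rj.T@(p[:2]-[568.7,226.2])).round(1))
print(Rj.T@(r.sense()["tool_pos"][:2]-[568.7,226.2]))
```

```text
grip [466.8 255.1 153. ] [-106.     1.2]
gripback [457.9 257.5 153. ] [-115.2    1.2]
gripfront [475.6 252.7 153. ] [-96.8   1.2]
trigtop [501.8 241.2 144. ] [-68.5  -3. ]
swellfront [509.4 239.8 127. ] [-60.8  -2.4]
[-100.74758809    0.93441165]
```

Converted, 103 mm is 10.3, 40 mm is 4.

```bash
python3 steer.py '[[[0,0,0],[0,0.2,4],85],[[0,0,0],[0,0.2,7.5],85],[[0,0,0],[0,0.2,10.3],85],[[0,0,0],[0,0.2,10.3],85],[[0,0,0],[0,0.2,10.3],85]]'; python3 steer.py '[[[0,0,0],[0,0,0],60],[[0,0,0],[0,0,0],60]]'; python3 steer.py '[[[0,0,0],[0,0,0],45],[[0,0,0],[0,0,0],45]]'
python3 - <<'E'
from bench import r
from h import *
a=r.snapshot("scene")["pixels"][180:420,180:400]; b=r.snapshot("wrist")["pixels"]
cv2.imwrite("pics/c4.png",np.hstack([cv2.resize(a,(330,360),interpolation=2),cv2.resize(b[60:340,200:566],(470,360),interpolation=2)]))
E
```

```text
time: 6.85
tool_pos: [473.8, 253.1, 104.1]
tcp_rot: [179.9, -0.0, 74.8]
ft_force: [0.9, 0.0, 0.9]
finger_gap: 85.5
grip_force: 0.0
time: 7.1
tool_pos: [474.8, 253.2, 105.4]
tcp_rot: [179.7, -0.1, 74.8]
ft_force: [4.1, -1.2, 3.2]
finger_gap: 60.2
grip_force: 2.5
time: 7.35
tool_pos: [474.7, 253.3, 105.3]
tcp_rot: [179.7, -0.2, 74.8]
ft_force: [5.2, -0.5, 4.4]
finger_gap: 45.6
grip_force: 2.5
```

View pics/c4.png

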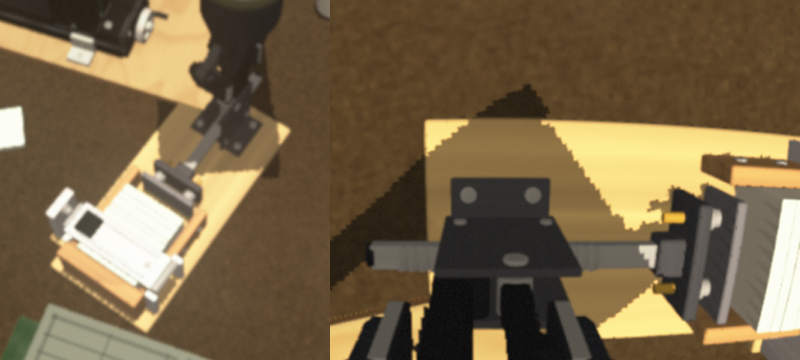

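The wrist picture shows both fingers around the grip and trigger, at (390,340) and (570,340). The jaw plate is at (683,250) and the pressure plate at (720,260), with the block face at about (745,270).

```bash
cat > track.py <<'E'
from bench import r
from h import *
import os
b=cv2.cvtColor(r.snapshot("wrist")["pixels"],cv2.COLOR_BGR2GRAY)
if not os.path.exists("pics/ref.png"): cv2.imwrite("pics/ref.png",b)
ref=cv2.imread("pics/ref.png",0)
up=lambda i:cv2.resize(i,None,fx=4,fy=4,interpolation=cv2.INTER_CUBIC)
def m(u0,u1,v0,v1):
    res=cv2.matchTemplate(up(b[v0-4:v1+4,u0-12:u1+80]),up(ref[v0:v1,u0:u1]),cv2.TM_CCOEFF_NORMED)
    _,c,_,l=cv2.minMaxLoc(res); return round(l[0]/4-12,2),round(l[1]/4-4,2),round(c,3)
s=r.sense()
print("jaw",m(452,490,208,309),"plate",m(488,519,208,309),"post",m(295,360,196,225),"gap",round(s["finger_gap"],1),"grip",round(s["grip_force"],1),"ft",s["ft_force"].round(1),"t",round(s["time"],2))
E
python3 track.py; python3 steer.py '[[[0,0,0],[0,0,0],40],[[0,0,0],[0,0,0],40]]'|tail -2; python3 track.py; python3 steer.py '[[[0,0,0],[0,0,0],36],[[0,0,0],[0,0,0],36]]'|tail -2; python3 track.py;python3 steer.py '[[[0,0,0],[0,0,0],80],[[0,0,0],[0,0,0],80],[[0,0,0],[0,0,0],80]]'; python3 track.py
```

```text
jaw (0.0, 0.0, 1.0) plate (0.0, 0.0, 1.0) post (0.0, 0.0, 1.0) gap 45.0 grip 2.5 ft [ 5.6 -0.9  3.2] t 7.5
finger_gap: 40.1
grip_force: 2.4
jaw (4.75, 0.0, 0.985) plate (4.75, -0.25, 0.987) post (1.75, -0.5, 0.995) gap 40.1 grip 2.4 ft [4.3 0.1 4.9] t 7.8
finger_gap: 36.1
grip_force: 2.4
jaw (8.0, -0.25, 0.963) plate (8.25, -0.25, 0.974) post (3.0, -0.75, 0.995) gap 35.9 grip 2.4 ft [4.2 0.4 3.4] t 8.1
time: 8.48
tool_pos: [471.5, 252.7, 102.2]
tcp_rot: [-179.9, 0.1, 74.8]
ft_force: [0.1, -0.1, 0.1]
finger_gap: 80.1
grip_force: 0.0
jaw (10.75, -0.25, 0.958) plate (11.0, -0.5, 0.969) post (5.0, -1.5, 0.993) gap 80.4 grip 0.0 ft [-0.2 -0.   0.4] t 8.53
```

```bash
for i in 1 2; do python3 steer.py '[[[0,0,0],[0,0,0],40],[[0,0,0],[0,0,0],36],[[0,0,0],[0,0,0],34],[[0,0,0],[0,0,0],34]]'|tail -2; python3 track.py; [ $i = 1 ] && python3 steer.py '[[[0,0,0],[0,0,0],80],[[0,0,0],[0,0,0],80],[[0,0,0],[0,0,0],80]]'>/dev/null; python3 track.py; done
```

```text
finger_gap: 33.7
grip_force: 2.4
jaw (14.25, 0.25, 0.885) plate (14.25, -0.25, 0.954) post (2.75, -0.25, 0.995) gap 34.4 grip 2.4 ft [-0.4  0.1  5.9] t 9.07
jaw (16.75, -0.25, 0.879) plate (17.0, -0.75, 0.949) post (4.0, -1.25, 0.994) gap 79.7 grip 0.0 ft [-0.2  0.  -0.7] t 9.5
finger_gap: 34.3
grip_force: 2.4
jaw (21.25, 0.0, 0.792) plate (20.75, -0.5, 0.922) post (2.75, -0.25, 0.996) gap 34.1 grip 2.4 ft [0.5 0.2 6.9] t 10.05
jaw (21.25, 0.0, 0.792) plate (20.75, -0.5, 0.922) post (2.75, -0.25, 0.995) gap 34.0 grip 2.4 ft [0.4 0.1 6.9] t 10.1
```

```bash
for i in 1 2; do python3 steer.py '[[[0,0,0],[0,0,0],80],[[0,0,0],[0,0,0],80],[[0,0,0],[0,0,0],80]]'>/dev/null;python3 steer.py '[[[0,0,0],[0,0,0],40],[[0,0,0],[0,0,0],37],[[0,0,0],[0,0,0],35],[[0,0,0],[0,0,0],34]]'>/dev/null; python3 track.py;  done
python3 - <<'E'
from bench import r
from h import *
b=r.snapshot("wrist")["pixels"]
cv2.imwrite("pics/w5.png",cv2.resize(b[170:350,340:600],None,fx=3,fy=3,interpolation=2))
E
```

```text
jaw (33.5, 0.25, 0.699) plate (31.5, -0.5, 0.743) post (2.5, 0.0, 0.996) gap 34.0 grip 2.4 ft [-2.9  0.4  8.1] t 11.03
jaw (43.0, 0.25, 0.608) plate (16.0, -0.5, 0.569) post (1.5, 0.25, 0.995) gap 34.7 grip 12.4 ft [-7.  -1.8 18.4] t 11.95
```

View pics/w5.png

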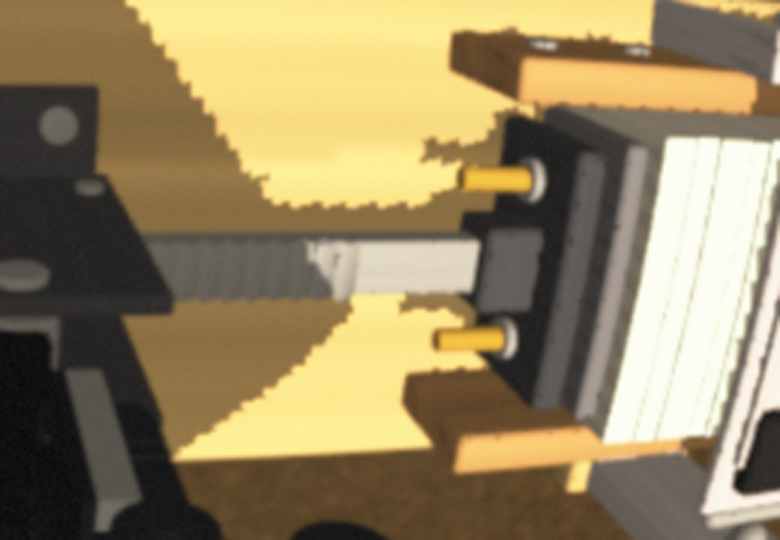

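The plate now bears on the block's face at about (610,300), and the pin heads at (490,180) and (470,340) stick out further. The grip reads 12 N. I'll check that it holds steady and that the block is home.

```bash
python3 steer.py '[[[0,0,0],[0,0,0],34],[[0,0,0],[0,0,0],34],[[0,0,0],[0,0,0],34],[[0,0,0],[0,0,0],34],[[0,0,0],[0,0,0],34],[[0,0,0],[0,0,0],34],[[0,0,0],[0,0,0],34],[[0,0,0],[0,0,0],34]]'; python3 track.py
python3 - <<'E'
from bench import r
from h import *
s=r.snapshot("wrist"); c=s["pixels"]
cv2.imwrite("pics/w6.png",c)
th=np.radians(-15.2);Rj=np.array([[np.cos(th),-np.sin(th)],[np.sin(th),np.cos(th)]])
J=lambda u,v,z:(Rj.T@(onz(*ray(s,340+u/3,170+v/3,True),z)[:2]-[568.7,226.2])).round(1)
print("block rear top edge",J(665,140,60),J(605,440,60)); print("plate front",J(645,150,55),J(598,420,55)); print("jaw front top z54",J(606,155,54),J(553,405,54)); print("fence rear ends z60",J(520,60,60),J(455,440,60),"strap rear edge z69?",J(775,150,66),J(710,500,66))
E
```

```text
time: 13.0
tool_pos: [473.7, 253.7, 106.1]
tcp_rot: [179.9, -0.1, 74.8]
ft_force: [-7.2, -0.6, 18.5]
finger_gap: 34.5
grip_force: 12.3
jaw (43.0, 0.25, 0.607) plate (16.0, -0.5, 0.568) post (1.5, 0.25, 0.995) gap 34.4 grip 12.3 ft [-6.6 -1.5 18.5] t 13.05
block rear top edge [52.7 33.7] [ 53.6 -35.4]
plate front [51.5 30.2] [ 53.9 -32.9]
jaw front top z54 [41.8 28.6] [ 40.6 -28.6]
fence rear ends z60 [13.7 48.4] [ 12.8 -32. ] strap rear edge z69? [80.5 33.8] [ 88.  -51.9]
```

```bash
python3 -c "
from bench import r
print(r.hand_in())"
```

```text
the job is handed in; nothing more can be done
None
```

I handed the job in at 13 s with the strap snapped shut and the trigger still held at about 12 N. In the images the springs look about half in (roughly 6.5 of 12 mm), the block is home to within about 2 mm, and nothing came near the glue bottle. No verdict came back.

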